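Put the glass bottles away by length in the drawer

ROBOT

A 6-joint arm with a two-finger parallel gripper is mounted at the origin on the work surface. World frame = base frame: x ahead of the robot, y to its left, z up, the work surface at z = 0. Lengths are in m, angles in rad, forces in N, time in s.
With the tool pointing down it reaches from about 0.325 to 0.85 m from the base axis. Payload 15.5 kg.
Tool frame: the origin (TCP) lies between the finger pads; the fingertips stand 25 mm ahead of it and the grasp point (between the pads) lies 6 mm ahead of it; z points along the fingers, y is the line along which they close (so a half turn about z gives the same grasp; the last joint's range is limited). The gripper opens to 91 mm and grips with 3 to 60 N. Pads are 32 mm wide; open, the fingers measure 118 mm over their backs; the gripper's body (76 mm by 178 mm) begins 60 mm behind the grasp point.
Start: joints at [1.139, 0.494, 1.345, -0, 1.302, -0.096], TCP at [0.206, 0.59, 0.239] pointing down, gripper open.
Joint ranges: [-2.91, 2.91], [-0.82, 2.16], [0.22, 2.67], [-1.22, 4.37], [0.12, 2.79], [-3.08, 3.08]. Speed limits (rad/s): [1.89, 1.89, 2.57, 3.01, 3.01, 3.01].

INTERFACE

Orientations are given as a unit quaternion [x, y, z, w].
In Python, from station import * gives the robot as it stands.
- The arm moves only by the tool move_arm, never from a script. Its argument "steps" is one flat list of numbers, 6 for each row, row after row: the shift along the tool's x, y, z in m, then the turn, a rotation vector about the tool's x, y, z in rad. In form: [tx, ty, tz, rx, ry, rz, tx, ty, tz, rx, ry, rz, ...]. A call has 1 to 8 rows; each row shifts and turns the commanded pose from where the row before left it, along the tool's axes as they then stand; what a row does not reach is not made up. A row lasts 1/10 s, in which the tool goes at most 50 mm and 8.59 degrees, less where a joint would pass 70% of its speed; a pose out of reach is approached as far as the arm can. A call with a gripper value outside its range is refused whole. "gripper" is the closure, from -1 (fully open) to 1 (shut), set as the call begins (left out, the last holds). The fingers move at their own pace and stop on an object; "grip_force" is the grip in N (left out, the last holds). Time passes only in rows, so rows that do not move let the fingers close. It gives the time, the measured TCP pose, the force, the opening and the grip force at its end, in the units of the state.
- get_obs(): the state, without advancing time (a new reading comes with each control period).
- capture(name): name is "side" or "top"; returns the picture (420x560x3 uint8, red, green, blue); there is no depth.
- camera_params(name): a dict with "fx", "fy", "cx", "cy" (pixels), "dist" ([k1, k2, p1, p2, k3] as OpenCV has them; the pictures are not rectified), "cam_to_world" (4x4, takes a point from camera to world coordinates). Camera axes: x right, y up, looking along -z (the intrinsics and any distortion apply to the point x, -y, -z); pixel columns grow to the right and rows downward; lengths in m; the calibration is good to about 2 mm. A picture is of the moment at which its call begins. camera_params takes no time and is no camera call.
- hand_in(): hands the job in; it is judged then, once.
Trained networks look in the newest picture that a camera, given by its name, has taken for a name from the list of things; names that differ only in an ending like _2 or _b are one class to them, and where a whole thing is asked for, a point or a joint stands for the part that bears it (a point fixed in the world has none). Each returns a list of dicts, best first, with "score" (0 to 1); they miss things now and then, are a little off and sometimes report something else, mostly with a low value. They report only what shows in the picture. A call takes as long as a camera call. They do not tell look-alikes from the thing itself.
- search_frame(name, camera): "xyz" ([x, y, z] in m, in world coordinates, good to about 4 mm: the middle of the surface that is visible of it).
- outline_of(name, camera): "pixels" (420x560 bool, what is visible of it).
The state is a dict: "clock": time; "q": joint angles; "qd": joint speeds; "effort": joint torques, N m; "tool_pos": TCP position; "eef_rot": TCP orientation; "contact_force": force on the tool from outside, world axes, zero at the start; "ft_torque": the same for the moment, N m; "width": finger opening in m; "finger_force": force on a finger pad.
Only numpy, scipy, OpenCV 4.12 (cv2) and the standard library are available. Lean on these libraries where they do the work, as an engineer would, in place of code of your own. Each camera call takes 0.05 s, during which the arm holds its last target. There are 200 camera calls.

TASK

Pull out the drawer of the small white chest, pick up the three thin glass bottles with a light grip (30 N at most) and set them down gently in the drawer, lying flat and left-to-right: the two long ones side by side in the wider compartment, the short one in the narrower compartment. Then slide the drawer fully shut without slamming it, and leave the other things on the dresser where they are.

Things in the scene. Friction and masses are not known exactly. Their poses are not given: they have to be found in the camera images.
- drawer (a joint): how far the chest's drawer is pulled out, in m: 0 fully shut, 0.15 fully out (end stop). It may start up to 15 mm out. It slides with about 2 to 4 N and stays where it is left; faster than 0.4 m/s counts as slamming.
- handle (a point): middle of the drawer's brass bar handle: straight, level, 10 mm thick, 90 mm long along this point's y, 38 mm off the drawer front (33 mm clear gap behind it, open above), 36 mm above the dresser top. Axes: x points into the chest (the drawer opens to -x), y to the left as one faces the chest, z up. Moves with the drawer.
- long_row (a point): centre of the floor of the drawer's wider compartment (left as one faces the chest): 98 mm along y, 140 mm along x; axes as the handle point, moves with the drawer. Floor 11.5 mm above the dresser top; walls and divider 26 mm high above the floor, 4 mm thick; drawer front 40 mm above it. From the handle: 120.5 mm along +x, 36 mm along +y, 24.5 mm down.
- short_row (a point): centre of the floor of the narrower compartment (right as one faces the chest), 68 mm along y and 140 mm along x, same floor, walls and axes; 87 mm along -y from long_row. With the drawer fully out both compartments are wholly in front of the chest.
- long_a_mid (a point): middle of one of the two long bottles: thin amber glass, square section 20 x 20 mm, 80 mm long over all including a round steel cap (14 mm long, 16 mm thick) at its +x end; about 40 g. Long axis x, z up as it starts, lying flat on the dresser top; this point is 10 mm above what it lies on.
- long_a: the same bottle; origin in the middle of its underside, 10 mm below that point, same axes. It breaks if squeezed with more than 40 N on each finger pad (a set grip of 30 N or less is safe and holds it), pressed against the drawer or chest with more than 25 N, or let fall more than about 12 mm (0.5 m/s).
- long_b_mid (a point): middle of one of the two long bottles: thin amber glass, square section 20 x 20 mm, 80 mm long over all including a round steel cap (14 mm long, 16 mm thick) at its +x end; about 40 g. Long axis x, z up as it starts, lying flat on the dresser top; this point is 10 mm above what it lies on.
- long_b: the same bottle; origin in the middle of its underside, 10 mm below that point, same axes. It breaks if squeezed with more than 40 N on each finger pad (a set grip of 30 N or less is safe and holds it), pressed against the drawer or chest with more than 25 N, or let fall more than about 12 mm (0.5 m/s).
- short_mid (a point): middle of the short bottle: thin amber glass, square section 20 x 20 mm, 52 mm long over all including a round steel cap (14 mm long, 16 mm thick) at its +x end; about 30 g. Long axis x, z up as it starts, lying flat on the dresser top; this point is 10 mm above what it lies on.
- short: the same bottle; origin in the middle of its underside, 10 mm below that point, same axes. It breaks if squeezed with more than 40 N on each finger pad (a set grip of 30 N or less is safe and holds it), pressed against the drawer or chest with more than 25 N, or let fall more than about 12 mm (0.5 m/s).
- chest: the white chest with the drawer, fixed to the dresser top: 165 mm deep (x), 198 wide (y), 54 high, drawer front flush with its front when shut; origin at the middle of its underside, x pointing away from the drawer front, z up.
- case: bystander: white rounded plastic case, 46 x 60 x 22 mm, lying loose on top of the chest towards its back; origin in the middle of its underside.
- lotion: bystander: white lotion bottle with black cap, 44 mm across, 130 mm high, standing loose; origin in the middle of its underside.
- vase: bystander: clay-coloured vase, 96 mm across, 165 mm high, standing loose; origin in the middle of its underside.
Things that resemble listed ones, but are neither listed nor needed, are in the scene too. What is shaped like the short but red is not meant.

How it is judged:
By the outcome, as a careful person would: the job done as asked, in the order asked, and still so for the second after the job is handed in, with the robot touching nothing.
It also fails if it takes over 69 s, if anything falls off the work surface, if the arm or the gripper's body presses on something with over 40 N, if the wrist force passes 120 N, or if a joint passes its speed limit or range.

## Working session

There is one attempt and no reset: what is moved stays moved. The work goes in short steps, Python scripts to look and compute and a tool call to move; the robot and the scene stay as the last step left them, time stands still between calls to the robot, and variables do not carry over. Pictures are saved under pics/ and viewed, at most 10 in all, crops included, and the job is handed in when it is done.

Besides the shell and the picture viewer there is one more tool, called after ">>>" as name(argument=value, ...) on one line, values as JSON. move_arm: Moves the arm, as the interface text tells. Its arguments: {"type":"object","properties":{"steps":{"type":"array","items":{"type":"number"}},"gripper":{"type":"number"},"grip_force":{"type":"number"}},"required":["steps"]}

```bash
mkdir -p pics; ls; python3 - <<'E'
from station import *
import cv2,numpy as np
o=get_obs();print({k:np.round(v,3).tolist() for k,v in o.items()})
for n in("top","side"):
    im=capture(n);cv2.imwrite(f"pics/{n}0.png",im[:,:,::-1]);p=camera_params(n);print(n,{k:np.round(v,4).tolist() for k,v in p.items()})
    for t in("handle","long_a","short","chest","case","lotion","vase","long_row","short_row"):
        print(t,[(np.round(d["xyz"],3).tolist(),round(d["score"],2)) for d in search_frame(t,n)])
E
```

```text
pics
{'clock': 0.0, 'q': [1.14, 0.494, 1.346, -0.0, 1.303, -0.096], 'qd': [0.001, -0.002, 0.001, 0.001, -0.0, -0.001], 'effort': [0.001, -87.885, -38.186, 0.071, 0.053, -0.0], 'tool_pos': [0.206, 0.59, 0.238], 'eef_rot': [0.167, 0.986, -0.001, -0.0], 'contact_force': [0.223, 0.456, 0.159], 'ft_torque': [-0.045, -0.043, 0.027], 'finger_force': 0.0, 'width': 0.091}
top {'fx': 415.911, 'fy': 415.911, 'cx': 285.5297, 'cy': 207.8979, 'dist': [-0.1104, 0.0, 0.0, 0.0, 0.0], 'cam_to_world': [[-0.0009, 0.9945, -0.1043, 0.5055], [-0.9999, -0.0023, -0.0138, 0.0388], [-0.014, 0.1043, 0.9945, 0.9208], [0.0, 0.0, 0.0, 1.0]]}
handle [([0.596, -0.104, 0.034], 0.78)]
long_a [([0.436, 0.144, 0.015], 0.87), ([0.498, 0.326, 0.024], 0.78)]
short [([0.604, 0.097, 0.018], 0.79), ([0.57, 0.179, 0.018], 0.71), ([0.52, 0.078, 0.021], 0.65), ([0.494, 0.22, 0.022], 0.6)]
chest [([0.668, -0.12, 0.057], 0.76), ([0.436, 0.143, 0.018], 0.54), ([0.592, -0.1, 0.044], 0.5)]
case [([0.715, -0.128, 0.074], 0.88)]
lotion [([0.657, 0.313, 0.087], 0.68)]
vase [([0.745, 0.124, 0.123], 0.85), ([0.496, 0.33, 0.014], 0.24)]
lo
[... 164 characters left out ...]
, 'cy': 206.4368, 'dist': [-0.0051, 0.0, 0.0, 0.0, 0.0], 'cam_to_world': [[-0.9856, 0.1279, -0.1106, 0.5097], [-0.169, -0.741, 0.6498, 0.5481], [0.0012, 0.6592, 0.752, 0.6106], [0.0, 0.0, 0.0, 1.0]]}
handle [([0.594, -0.089, 0.04], 0.86)]
long_a [([0.441, 0.147, 0.02], 0.88)]
short [([0.491, 0.225, 0.02], 0.79), ([0.519, 0.084, 0.016], 0.76), ([0.602, 0.1, 0.018], 0.65), ([0.568, 0.18, 0.021], 0.63)]
chest [([0.666, -0.079, 0.059], 0.74)]
case [([0.716, -0.122, 0.069], 0.87)]
lotion [([0.655, 0.334, 0.084], 0.58)]
vase [([0.75, 0.16, 0.109], 0.57)]
long_row [([0.599, -0.089, 0.039], 0.89), ([0.57, 0.181, 0.017], 0.39)]
short_row [([0.596, -0.092, 0.04], 0.83), ([0.666, -0.083, 0.057], 0.63)]
```

View pics/top0.png

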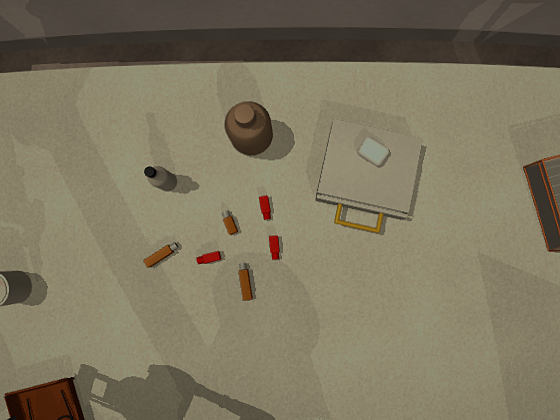

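View pics/side0.png

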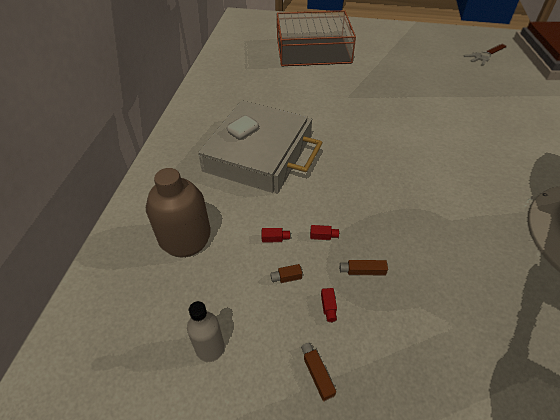

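Top picture: amber longs at px (246,282) and (161,255), amber short at (230,223), brass handle at (358,220), and the red ones are decoys. The side view agrees: longs at (364,268) and (319,371), short at (287,273). Next I fit box models to the masks in both views.

```bash
cat > h.py <<'E'
from station import *
import cv2,numpy as np
from scipy.optimize import minimize
S=4
def proj(p,P):
    M=np.linalg.inv(p["cam_to_world"]);c=(np.c_[P,np.ones(len(P))]@M.T)[:,:3]*[1,-1,-1]
    K=np.array([[p["fx"],0,p["cx"]],[0,p["fy"],p["cy"]],[0,0,1.]])
    return cv2.projectPoints(c,np.zeros(3),np.zeros(3),K,np.array(p["dist"],float))[0].reshape(-1,2)
def box(a,b): return np.array([[x,y,z] for x in(a[0],b[0]) for y in(a[1],b[1]) for z in(a[2],b[2])],float)
def place(v,B):
    c,s=np.cos(v[3]),np.sin(v[3]);return B@np.array([[c,-s,0],[s,c,0],[0,0,1]]).T+np.array(v[:3])
def render(p,parts,v):
    m=np.zeros((420*S,560*S),np.uint8)
    for B in parts:
        h=cv2.convexHull(((proj(p,place(v,B))+.5)*S-.5).astype(np.float32))
        cv2.fillConvexPoly(m,np.round(h*16).astype(np.int32),1,shift=4)
    return cv2.resize(m.astype(np.float32),(560,420),interpolation=cv2.INTER_AREA)
def fit(obs,parts,v0,freez=None):
    "obs: list of (params,mask)"
    f=lambda u:sum(np.abs(render(p,parts,u if freez is None else [u[0],u[1],freez,u[2]])-m).sum()/m.sum() for p,m in obs)
    u=np.array(v0,float) if freez is None else np.array([v0[0],v0[1],v0[3]])
    for st in(.01,.004):
        sx=np.vstack([u]+[u+np.eye(len(u))[i]*(st*(10 if i==len(u)-1 else 1)) for i in range(len(u))])
        r=minimize(f,u,method="Nelder-Mead",options=dict(initial_simplex=sx,xatol=1e-4,fatol=1e-4,maxiter=160));u=r.x
    return u,r.fun
def bottle(L): return [box((-L/2,-.01,-.01),(L/2-.014,.01,.01)),box((L/2-.014,-.0075,-.0075),(L/2,.0075,.0075))]
HANDLE=[box((-.005,-.045,-.005),(.005,.045,.005)),box((0,-.045,-.005),(.033,-.035,.005)),box((0,.035,-.005),(.033,.045,.005))]
def near(p,P,masks):
    q=proj(p,np.array([P]))[0]
    return min(masks,key=lambda m:np.hypot(*(np.argwhere(m).mean(0)[::-1]-q)))
E
cat > m1.py <<'E'
from h import *
ims={n:capture(n) for n in("top","side")};ps={n:camera_params(n) for n in ims}
ml={n:[d["pixels"] for d in outline_of("long_a",n)] for n in ims};ms={n:[d["pixels"] for d in outline_of("short",n)] for n in ims}
mc={n:outline_of("chest",n)[0]["pixels"] for n in ims}
print({n:(len(ml[n]),len(ms[n]),mc[n].sum()) for n in ims})
for nm,P,L,M,yaw in(("long_a",(.438,.145,.01),.08,ml,.05),("long_b",(.498,.328,.01),.08,ml,-1.),("short",(.569,.179,.01),.052,ms,.2)):
    obs=[]
    for n in ims:
        if M[n]:
            m=near(ps[n],P,M[n]);q=proj(ps[n],np.array([P]))[0];c=np.argwhere(m).mean(0)[::-1]
            if np.hypot(*(c-q))<14: obs.append((ps[n],m.astype(np.float32)))
    best=min((fit(obs,bottle(L),(*P,y)) for y in(yaw,yaw+.6,yaw-.6)),key=lambda r:r[1])
    print(nm,len(obs),[o[1].sum() for o in obs],np.round(best[0],4),round(best[1],3))
obs=[]
for n in ims:
    hsv=cv2.cvtColor(ims[n],cv2.COLOR_RGB2HSV);m=cv2.inRange(hsv,(16,120,110),(32,255,255))
    q=proj(ps[n],np.array([[.595,-.1,.036]]))[0].astype(int)
    k=np.zeros_like(m);cv2.circle(k,tuple(map(int,q)),45,255,-1);m=((m&k)>0);obs.append((ps[n],m.astype(np.float32)));print(n,m.sum())
r=min((fit(obs,HANDLE,(.59,-.1,.036,y)) for y in(-.15,.0,.15)),key=lambda r:r[1]);print("handle",np.round(r[0],4),round(r[1],3))
r=fit([(ps[n],mc[n].astype(np.float32)) for n in ims],[box((-.0825,-.099,0),(.0825,.099,.054))],(.7,-.12,0,r[0][3]),freez=0.);print("chest",np.round(r[0],4),round(r[1],3))
E
python3 m1.py
```

```text
{'top': (2, 4, np.int64(7655)), 'side': (2, 3, np.int64(6898))}
long_a 2 [np.float32(370.0), np.float32(667.0)] [0.441  0.1411 0.0069 0.1494] 0.202
long_b 2 [np.float32(340.0), np.float32(934.0)] [ 0.4987  0.328   0.0044 -1.0002] 0.215
short 1 [np.float32(239.0)] [0.5704 0.1769 0.0061 0.3905] 0.077
top 302
side 158
handle [ 0.5617 -0.0981  0.0387 -0.2155] 2.263
chest [ 0.6828 -0.1273 -0.2335] 0.356
```

```bash
cat > m2.py <<'E'
from h import *
ims={n:capture(n) for n in("top","side")};ps={n:camera_params(n) for n in ims}
def handle(V=60,sat=130,seed=(.59,-.1,.036),vis=None):
    obs=[];tiles=[]
    for n in ims:
        hsv=cv2.cvtColor(ims[n],cv2.COLOR_RGB2HSV);m=cv2.inRange(hsv,(12,sat,V),(34,255,255))
        q=proj(ps[n],np.array([seed]))[0].astype(int)
        k=np.zeros_like(m);cv2.circle(k,tuple(map(int,q)),45,255,-1);m=m&k
        nc,lab,st,_=cv2.connectedComponentsWithStats(m,connectivity=8)
        m=np.isin(lab,[i for i in range(1,nc) if st[i,4]>15]);obs.append((ps[n],m.astype(np.float32)))
    rs=[fit(obs,HANDLE,(*seed,y)) for y in(-.3,-.15,.0)];r=min(rs,key=lambda r:r[1]);print("handle",np.round(r[0],4),round(r[1],3),[o[1].sum() for o in obs])
    for n,o in zip(ims,obs):
        q=proj(ps[n],np.array([seed]))[0].astype(int);im=ims[n].copy()
        im[o[1]>0]=im[o[1]>0]//2+np.array([0,127,0],np.uint8)
        e=render(o[0],HANDLE,r[0])>.5;c=[x for x in cv2.findContours(e.astype(np.uint8),0,2)[0]]
        out=cv2.resize(im,None,fx=4,fy=4,interpolation=0)
        cv2.drawContours(out,[x*4+2 for x in c],-1,(255,0,255),1)
        x0,y0=q*4-200;tiles.append(np.hstack([out[max(y0,0):y0+300,max(x0,0):x0+400]]))
        base=cv2.resize(ims[n],None,fx=4,fy=4,interpolation=0)[max(y0,0):y0+300,max(x0,0):x0+400];tiles.append(base)
    cv2.imwrite(vis,np.vstack([np.hstack(tiles[:2]),np.hstack(tiles[2:])])[:,:,::-1])
    return r[0]
if __name__=="__main__": handle(vis="pics/h1.png")
E
python3 m2.py
```

```text
handle [ 0.5611 -0.0971  0.037  -0.222 ] 1.142 [np.float32(333.0), np.float32(295.0)]
```

View pics/h1.png

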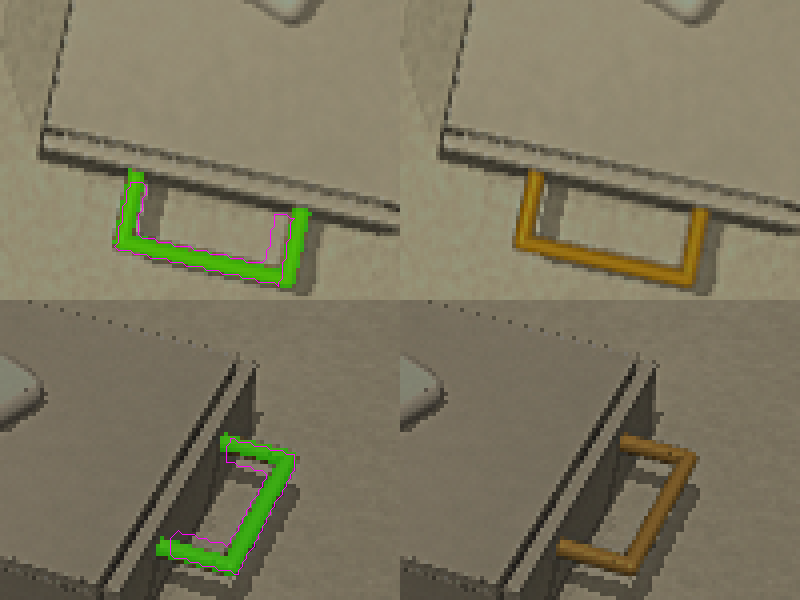

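```bash
cat > m3.py <<'E'
from m2 import *
def hfit(seed,yaws=(-.35,-.2,-.05)):
    obs=[]
    for n in ims:
        hsv=cv2.cvtColor(ims[n],cv2.COLOR_RGB2HSV);m=cv2.inRange(hsv,(12,130,60),(34,255,255))
        q=proj(ps[n],np.array([seed]))[0];k=np.zeros_like(m);cv2.circle(k,tuple(map(int,q)),45,255,-1);m=m&k
        nc,lab,st,_=cv2.connectedComponentsWithStats(m);m=np.isin(lab,[i for i in range(1,nc) if st[i,4]>15]).astype(np.uint8)
        h=np.zeros_like(m);cv2.fillConvexPoly(h,cv2.convexHull(cv2.findNonZero(m)),1);obs.append((ps[n],h.astype(np.float32)))
    H=[np.vstack(HANDLE)]
    for o in([obs[0]],[obs[1]],obs):
        r=min((fit(o,H,(*seed,y),freez=None if len(o)>1 else .036) for y in yaws),key=lambda r:r[1]);print("handle",len(o),np.round(r[0],4),round(r[1],3))
    return r[0]
if __name__=="__main__":
    hfit((.563,-.1,.036))
    # chest top-front corners by hand from the pictures: top view left/right, ridge edge; side view
    off={n:(proj(ps[n],np.array([[.59,-.1,.036]]))[0].astype(int)*4-200)/4 for n in ims};print(off)
E
python3 m3.py
```

```text
handle 1 [ 0.5621 -0.1001 -0.2568] 0.198
handle 1 [ 0.5639 -0.0976 -0.2695] 0.116
handle 2 [ 0.5631 -0.0963  0.0382 -0.2522] 0.31
{'top': array([306., 161.]), 'side': array([248., 103.])}
```

```bash
cat >> h.py <<'E'
def unproj(p,px,z):
    K=np.array([[p["fx"],0,p["cx"]],[0,p["fy"],p["cy"]],[0,0,1.]])
    n=cv2.undistortPoints(np.array(px,np.float64).reshape(-1,1,2),K,np.array(p["dist"],float)).reshape(-1,2)
    T=np.array(p["cam_to_world"]);d=np.c_[n[:,0],-n[:,1],-np.ones(len(n))]@T[:3,:3].T
    return T[:3,3]+d*((z-T[2,3])/d[:,2])[:,None]
E
cat > m4.py <<'E'
from m2 import *
def bar(seed,yaw=-.22,z=.036):
    out=[]
    for n in ims:
        hsv=cv2.cvtColor(ims[n],cv2.COLOR_RGB2HSV);m=cv2.inRange(hsv,(12,130,60),(34,255,255))
        W=unproj(ps[n],cv2.findNonZero(m).reshape(-1,2),z)[:,:2]
        W=W[np.hypot(*(W-seed[:2]).T)<.075];v=yaw
        for _ in range(6):
            R=np.array([[np.cos(v),-np.sin(v)],[np.sin(v),np.cos(v)]]);L=W@R
            lo=np.percentile(L[:,0],1);b=L[L[:,0]<lo+.0095]  # bar strip
            b2=b[np.abs(b[:,1]-np.median(b[:,1]))<.038];k=np.polyfit(b2[:,1],b2[:,0],1);v-=np.arctan(k[0])
        yl,yh=np.percentile(b[:,1],[.5,99.5]);c=R@[np.median(b2[:,0]),(yl+yh)/2]
        out.append((*c,v,yh-yl));print(n,"bar mid",np.round(c,4),"yaw",round(v,4),"len",round(yh-yl,4),"post len",round(np.ptp(L[:,0]),4))
    return out
if __name__=="__main__":
    bar((.563,-.1))
    for n,l in(("top",[(306+(40-0)/4,161+130/4),(306+380/4,161+205/4)]),("side",[(248+103/4,103+283/4),(248+238/4,103+58/4)])):
        for z in(.0515,.054):
            w=unproj(ps[n],l,z);d=w[1]-w[0];print(n,z,np.round(w,4).tolist(),"yaw",np.arctan2(-d[0],d[1]) if d[1]>0 else np.arctan2(d[0],-d[1]))
E
python3 m4.py
```

```text
top bar mid [ 0.5597 -0.1008] yaw -0.231 len 0.0969 post len 0.0437
side bar mid [ 0.5603 -0.0982] yaw -0.2245 len 0.101 post len 0.0447
top 0.0515 [[0.627, -0.0134, 0.0515], [0.5868, -0.1928, 0.0515]] yaw -0.22045084391323397
top 0.054 [[0.6267, -0.0133, 0.054], [0.5866, -0.1921, 0.054]] yaw -0.22045084391323427
side 0.0515 [[0.6267, -0.0146, 0.0515], [0.5859, -0.2036, 0.0515]] yaw -0.21260413719986687
side 0.054 [[0.6262, -0.0121, 0.054], [0.5856, -0.2003, 0.054]] yaw -0.21260413719986648
```

```bash
cat > g.py <<'E'
from station import *
import numpy as np,sys
from scipy.spatial.transform import Rotation as Ro
def cur():
    o=get_obs();R=Ro.from_quat(o["eef_rot"]).as_matrix();return o,np.array(o["tool_pos"]),R
def go(x,y,z,a,N=None):
    "constant row (tool axes), N times, to TCP x,y,z with tool-x heading a (mod pi, nearest)"
    o,p,R=cur();a0=np.arctan2(R[1,0],R[0,0]);da=(a-a0+np.pi/2)%np.pi-np.pi/2
    for d in(da,da-np.sign(da)*np.pi):
        q6=o["q"][5]+np.arctan2(y,x)-np.arctan2(p[1],p[0])-d
        if abs(q6)<2.6: da=d;break
    D=np.array([x,y,z])-p
    n=N or int(np.ceil(max(np.linalg.norm(D)/.045,abs(da)/.14,abs(np.arctan2(y,x)-np.arctan2(p[1],p[0]))/.115,1)))
    r=da/n;M=np.zeros((2,2));f=lambda k:np.array([[np.cos(a0+k*r),np.sin(a0+k*r)],[np.sin(a0+k*r),-np.cos(a0+k*r)]])
    t=np.linalg.solve(sum(f(k) for k in range(n)),D[:2]);path=p[:2]+np.cumsum([f(k)@t for k in range(n)],0)
    print("N",n,"row",np.round([*t,-D[2]/n,0,0,-r],5).tolist(),"q6",round(q6,2),"tilt",np.round(R[:2,2],4),"rad min",np.round(np.hypot(*path.T).min(),3),"xmax",path[:,0].max().round(3))
    print("total tool",np.round(R.T@D,4).tolist(),"rot",round(-da,4),"pos",np.round(p,4),"a",round(a0,4),"t",round(o["clock"],2),"w",round(o["width"],4),"F",np.round(o["contact_force"],1))
if __name__=="__main__":
    v=[float(s) for s in sys.argv[1:]];go(*v[:4],*([int(v[4])] if len(v)>4 else []))
E
python3 g.py .5603 -.0985 .12 1.349
```

```text
N 18 row [-0.04694, -0.00338, 0.00661, 0.0, 0.0, 0.08093] q6 -0.05 tilt [-0. -0.] rad min 0.569 xmax 0.579
total tool [-0.5615, -0.5333, 0.1189] rot 1.4568 pos [0.2059 0.5901 0.2389] a 2.8058 t 1.7 w 0.0912 F [ 0.7 -0.3 -0.2]
```

>>> move_arm(steps=[-0.047,-0.0034,0,0,0,0.081,-0.047,-0.0034,0,0,0,0.081,-0.047,-0.0034,0,0,0,0.081,-0.047,-0.0034,0,0,0,0.081,-0.047,-0.0034,0,0,0,0.081,-0.047,-0.0034,0,0,0,0.081,-0.047,-0.0034,0,0,0,0.081,-0.047,-0.0034,0,0,0,0.081], gripper=0.34, grip_force=20)

```text
clock: 2.5
tool_pos: [0.4927, 0.3524, 0.2389]
eef_rot: [0.474, 0.881, 0.0, 0.0]
contact_force: [-0.3, 0.1, -0.2]
width: 0.0315
finger_force: 0.0
```

>>> move_arm(steps=[-0.047,-0.0034,0,0,0,0.081,-0.047,-0.0034,0,0,0,0.081,-0.047,-0.0034,0,0,0,0.081,-0.047,-0.0034,0.005,0,0,0.081,-0.047,-0.0034,0.014,0,0,0.081,-0.047,-0.0034,0.014,0,0,0.081,-0.047,-0.0034,0.014,0,0,0.081,-0.047,-0.0034,0.014,0,0,0.081])

```text
clock: 3.3
tool_pos: [0.5766, -0.0088, 0.1775]
eef_rot: [0.729, 0.684, 0.0, 0.0]
contact_force: [1.2, 0.0, 0.0]
width: 0.03
finger_force: 0.0
```

>>> move_arm(steps=[-0.047,-0.0034,0.016,0,0,0.081,-0.047,-0.0034,0.016,0,0,0.081,0,0,0,0,0,0])

```text
clock: 3.6
tool_pos: [0.5582, -0.1042, 0.1441]
eef_rot: [0.784, 0.621, -0.001, -0.001]
contact_force: [1.3, 0.5, -0.4]
width: 0.0299
finger_force: 0.0
```

```bash
python3 g.py .5603 -.0985 .042 1.349
```

```text
N 3 row [0.00202, 0.00026, 0.03403, 0.0, 0.0, -0.00289] q6 -0.06 tilt [-0.0028 -0.0003] rad min 0.568 xmax 0.56
total tool [0.0062, 0.001, 0.1021] rot -0.0087 pos [ 0.5582 -0.1042  0.1441] a 1.3403 t 3.6 w 0.0299 F [ 1.3  0.5 -0.4]
```

>>> move_arm(steps=[0.003,0.0005,0.03,0,0,-0.009,0.003,0.0005,0.03,0,0,0,0,0,0.02,0,0,0,0,0,0.015,0,0,0,0,0,0.007,0,0,0,0,0,0,0,0,0])

```text
clock: 4.2
tool_pos: [0.5621, -0.0936, 0.0434]
eef_rot: [0.778, 0.628, -0.0, -0.0]
contact_force: [-0.5, 0.5, 0.1]
width: 0.0299
finger_force: 0.0
```

>>> move_arm(steps=[0,0,0,0,0,0,0,0,0,0,0,0,0,0,0,0,0,0,0,0,0,0,0,0], gripper=1, grip_force=20)

```text
clock: 4.6
tool_pos: [0.5626, -0.094, 0.0446]
eef_rot: [0.779, 0.627, 0.0, 0.0]
contact_force: [-0.8, 0.5, 7.0]
width: 0.0092
finger_force: 20.0
```

```bash
python3 g.py .414 -.065 .042 1.349
```

```text
N 4 row [-0.00092, -0.03784, 0.00066, 0.0, 0.0, 0.00191] q6 -0.04 tilt [ 0.001  -0.0002] rad min 0.419 xmax 0.525
total tool [-0.0032, -0.1514, 0.0025] rot 0.0076 pos [ 0.5626 -0.094   0.0446] a 1.3566 t 4.6 w 0.0092 F [-0.8  0.5  7. ]
```

>>> move_arm(steps=[0,-0.01,0,0,0,0,0,-0.02,0,0,0,0,0,-0.02,0,0,0,0,0,-0.02,0,0,0,0,0,-0.02,0,0,0,0,0,-0.02,0,0,0,0,0,-0.015,0,0,0,0,0,-0.005,0,0,0,0])

```text
clock: 5.4
tool_pos: [0.4337, -0.065, 0.0446]
eef_rot: [0.779, 0.627, 0.0, -0.0]
contact_force: [6.0, 19.6, 9.1]
width: 0.0094
finger_force: 20.0
```

>>> move_arm(steps=[0,-0.004,0,0,0,0,0,-0.002,0,0,0,0,0,0,0,0,0,0])

```text
clock: 5.7
tool_pos: [0.429, -0.064, 0.0446]
eef_rot: [0.779, 0.627, 0.001, -0.0]
contact_force: [4.4, 20.2, 15.2]
width: 0.0093
finger_force: 20.0
```

>>> move_arm(steps=[0.002,-0.003,0,0,0,0,0.001,-0.003,0,0,0,0,0,-0.003,0,0,0,0,0,0,0,0,0,0])

```text
clock: 6.1
tool_pos: [0.4218, -0.0613, 0.0446]
eef_rot: [0.778, 0.628, 0.0, 0.002]
contact_force: [-0.9, -19.2, 7.0]
width: 0.0094
finger_force: 20.0
```

```bash
cat > m5.py <<'E'
from m4 import *
o=get_obs();print(np.round(o["tool_pos"],4),np.round(o["contact_force"],1))
bar((.424,-.063))
cv2.imwrite("pics/open.png",np.hstack([ims["top"][150:350,230:430],ims["side"][60:260,230:430]]).repeat(2,0).repeat(2,1)[:,:,::-1])
E
python3 m5.py
```

```text
[ 0.4218 -0.0614  0.0445] [ -1.9 -17.2   8.3]Traceback (most recent call last):
  File "m5.py", line 3, in <module>
    bar((.424,-.063))
    ~~~^^^^^^^^^^^^^^
  File "m4.py", line 10, in bar
    lo=np.percentile(L[:,0],1);b=L[L[:,0]<lo+.0095]  # bar strip
    return _quantile_unchecked(
        a, q, axis, out, overwrite_input, method, keepdims, weights)
    return _ureduce(a,
                    func=_quantile_ureduce_func,
    ...<5 lines>...
                    overwrite_input=overwrite_input,
                    method=method)
    r = func(a, **kwargs)
    result = _quantile(arr,
                       quantiles=q,
    ...<2 lines>...
                       out=out,
                       weights=wgt)
    slices_having_nans = np.isnan(arr[-1, ...])
                                  ~~~^^^^^^^^^
IndexError: index -1 is out of bounds for axis 0 with size 0
```

>>> move_arm(steps=[-0.0015,-0.002,0,0,0,0,0,-0.003,0,0,0,0,0,0,0,0,0,0])

```text
clock: 6.5
tool_pos: [0.4214, -0.0618, 0.0447]
eef_rot: [0.779, 0.627, 0.004, 0.004]
contact_force: [25.2, 5.2, -14.1]
width: 0.0096
finger_force: 20.0
```

>>> move_arm(steps=[0,-0.003,0,0,0,0,0,0,0,0,0,0])

```text
clock: 6.7
tool_pos: [0.4213, -0.062, 0.045]
eef_rot: [0.779, 0.627, 0.005, 0.007]
contact_force: [37.3, 2.7, -22.1]
width: 0.0095
finger_force: 20.0
```

>>> move_arm(steps=[0,0.007,0,0,0,0,0,0,0,0,0,0,0,0,0,0,0,0], gripper=0.34)

```text
clock: 7.0
tool_pos: [0.419, -0.0612, 0.0439]
eef_rot: [0.779, 0.628, -0.0, -0.0]
contact_force: [-1.2, 0.1, -0.7]
width: 0.0287
finger_force: 0.0
```

>>> move_arm(steps=[0,0,-0.02,0,0,0,0,0,-0.04,0,0,0,0,0,-0.045,0,0,0,0,0,0,0,0,0])

```text
clock: 7.4
tool_pos: [0.421, -0.0618, 0.153]
eef_rot: [0.779, 0.628, 0.002, 0.002]
contact_force: [-0.3, -0.4, -0.5]
width: 0.0302
finger_force: 0.0
```

```bash
python3 g.py .440 .142 .13 .14
```

```text
N 9 row [0.01908, -0.01486, 0.00255, 0.0, 0.0, 0.13521] q6 1.6 tilt [ 0.0056 -0.0017] rad min 0.399 xmax 0.44
total tool [0.2032, -0.0248, 0.0227] rot 1.2169 pos [ 0.421  -0.0618  0.153 ] a 1.3569 t 7.4 w 0.0302 F [-0.3 -0.4 -0.5]
```

```bash
cat > m6.py <<'E'
from m2 import *
ALL={"long_a":((.44,.142,.01),.08,.15),"long_b":((.498,.328,.01),.08,-1.),"short":((.570,.178,.01),.052,.39)}
def amber(which,z=.01):
    for nm in which:
        P,L,yaw=ALL[nm];res=[]
        for n in ims:
            hsv=cv2.cvtColor(ims[n],cv2.COLOR_RGB2HSV)
            m=cv2.inRange(hsv,(5,110,40),(17,255,255))
            W=unproj(ps[n],cv2.findNonZero(m).reshape(-1,2),z);k=np.hypot(*(W[:,:2]-P[:2]).T)<.06;px=cv2.findNonZero(m).reshape(-1,2)[k]
            if len(px)<60: print(nm,n,"few",len(px));continue
            mm=np.zeros((420,560),np.float32);mm[px[:,1],px[:,0]]=1
            B=[box((-L/2,-.01,-.01),(L/2-.016,.01,.01))];res.append((ps[n],mm))
            r=min((fit([res[-1]],B,(*P,y),freez=z) for y in(yaw-.2,yaw+.1)),key=lambda r:r[1]);print(nm,n,len(px),np.round(r[0],4),round(r[1],3))
        if len(res)==2:
            r=min((fit(res,B,(*P,y)) for y in(yaw-.2,yaw+.1)),key=lambda r:r[1]);print(nm,"both",np.round(r[0],4),round(r[1],3))
if __name__=="__main__":
    import sys;amber(sys.argv[1:])
E
python3 m6.py long_a long_b short; python3 - <<'E'
from m4 import *
try: bar((.4214,-.062))
except Exception as e: print(e)
cv2.imwrite("pics/open.png",np.hstack([ims["top"][150:350,230:430],ims["side"][60:260,230:430]]).repeat(2,0).repeat(2,1)[:,:,::-1])
E
```

```text
long_a top 310 [0.442  0.1404 0.1505] 0.078
long_a side 577 [0.4425 0.1421 0.1695] 0.108
long_a both [0.4419 0.1408 0.0074 0.1692] 0.185
long_b top 301 [ 0.4989  0.3267 -1.0184] 0.101
long_b side 795 [ 0.4995  0.3284 -1.0005] 0.067
long_b both [ 0.4993  0.3273  0.0071 -1.0093] 0.169
short top 171 [0.5707 0.1771 0.4313] 0.09
short side 332 [0.5709 0.1784 0.3641] 0.142
short both [0.5709 0.1775 0.0065 0.4257] 0.233
top bar mid [ 0.4477 -0.0287] yaw 1.2685 len 0.0395 post len 0.0111
side bar mid [ 0.4209 -0.0662] yaw -0.2208 len 0.1019 post len 0.0433
```

View pics/open.png

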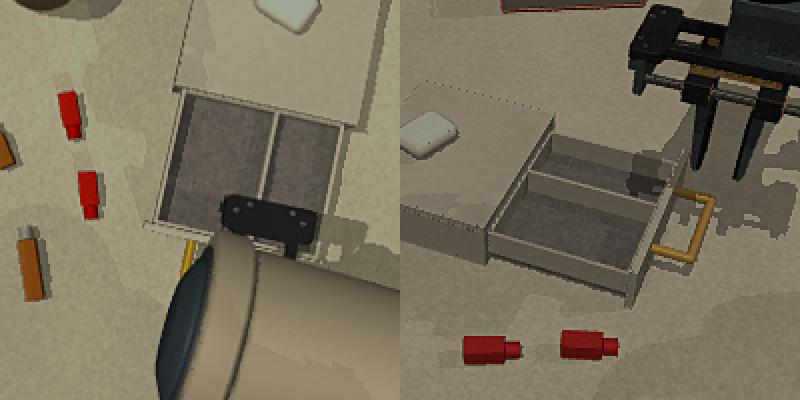

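Picture: the drawer is fully out, with the wide compartment to the left at px (215,165), the narrow one to the right and both empty. Going for long_a.

```bash
python3 g.py .442 .141 .1 .16
```

```text
N 9 row [0.01936, -0.01419, 0.00535, 0.0, 0.0, 0.13298] q6 1.58 tilt [-0.0017  0.0005] rad min 0.399 xmax 0.442
total tool [0.2025, -0.0203, 0.0482] rot 1.1968 pos [ 0.4189 -0.0612  0.1481] a 1.3568 t 7.6 w 0.03 F [-0.  -0.5 -0. ]
```

>>> move_arm(steps=[0.0194,-0.0142,0,0,0,0.133,0.0194,-0.0142,0,0,0,0.133,0.0194,-0.0142,0,0,0,0.133,0.0194,-0.0142,0,0,0,0.133,0.0194,-0.0142,0,0,0,0.133,0.0194,-0.0142,0,0,0,0.133,0.0194,-0.0142,0.01,0,0,0.133,0.0194,-0.0142,0.02,0,0,0.133], gripper=0.0, grip_force=18)

```text
clock: 8.4
tool_pos: [0.4283, 0.1228, 0.118]
eef_rot: [0.99, 0.143, -0.0, 0.0]
contact_force: [-0.3, -0.6, 0.2]
width: 0.0457
finger_force: 0.0
```

>>> move_arm(steps=[0.0194,-0.0142,0.018,0,0,0.133,0,0,0,0,0,0,0,0,0,0,0,0])

```text
clock: 8.7
tool_pos: [0.4419, 0.1409, 0.0995]
eef_rot: [0.997, 0.081, -0.002, 0.0]
contact_force: [0.0, 0.1, -0.2]
width: 0.0456
finger_force: 0.0
```

```bash
python3 g.py .442 .141 .028 .16; cat > m7.py <<'E'
from m4 import *
bar((.421,-.066))
cv2.imwrite("pics/open2.png",np.hstack([ims["top"][170:320,260:410],ims["side"][80:230,250:400]]).repeat(2,0).repeat(2,1).repeat(2,0)[::2][:,:,::-1])
i=np.hstack([cv2.resize(ims["top"][180:305,290:415],(400,400),interpolation=2),cv2.resize(ims["side"][110:235,250:375],(400,400),interpolation=2)])
cv2.imwrite("pics/open2.png",i[:,:,::-1])
E
python3 m7.py
```

```text
N 2 row [8e-05, -2e-05, 0.03575, 0.0, 0.0, 0.00128] q6 1.59 tilt [-0.0037 -0.0008] rad min 0.464 xmax 0.442
total tool [0.0004, -0.0, 0.0715] rot 0.0026 pos [0.4419 0.1409 0.0995] a 0.1626 t 8.7 w 0.0456 F [ 0.   0.1 -0.2]
top bar mid [ 0.4201 -0.0683] yaw -0.2239 len 0.0972 post len 0.0427
side bar mid [ 0.4631 -0.0126] yaw 1.2129 len 0.0146 post len 0.0079
```

View pics/open2.png

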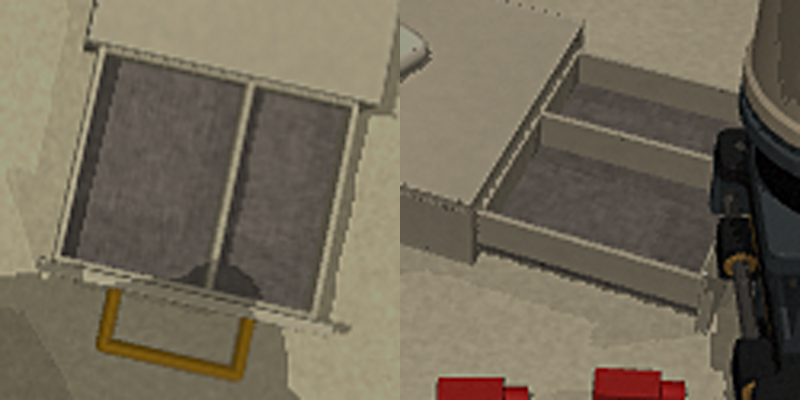

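```bash
python3 - <<'E'
from h import *
p=camera_params("top");s=camera_params("side")
t=lambda l:[(290-.3+x/3.2,180-.3+y/3.2) for x,y in l]
w=unproj(p,t([(105,55),(245,85),(70,258),(210,288)]),.0375);print(np.round(w,4),"ctr",np.round(w.mean(0),4))
w=unproj(p,t([(254,88),(350,105),(220,288),(312,312)]),.0375);print("short ctr",np.round(w.mean(0),4))
for z in(.03,.0375,.045): print(z,np.round(unproj(p,t([(250,83)]),z),4),np.round(unproj(s,[(250+143/3.2,110+113/3.2)],z),4))
E
```

```text
[[ 0.6216 -0.0282  0.0375]
 [ 0.6012 -0.1217  0.0375]
 [ 0.4867 -0.0038  0.0375]
 [ 0.4667 -0.0961  0.0375]] ctr [ 0.5441 -0.0625  0.0375]
short ctr [ 0.526  -0.1466  0.0375]
0.03 [[ 0.6034 -0.1265  0.03  ]] [[ 0.603  -0.1301  0.03  ]]
0.0375 [[ 0.6026 -0.1251  0.0375]] [[ 0.6018 -0.1214  0.0375]]
0.045 [[ 0.6017 -0.1237  0.045 ]] [[ 0.6006 -0.1126  0.045 ]]
```

>>> move_arm(steps=[0,0,0.03,0,0,0,0,0,0.025,0,0,0,0,0,0.012,0,0,0,0,0,0.0045,0,0,0,0,0,0,0,0,0])

```text
clock: 9.3
tool_pos: [0.4429, 0.1406, 0.0295]
eef_rot: [0.997, 0.08, -0.0, 0.0]
contact_force: [-0.7, -0.1, 0.6]
width: 0.0454
finger_force: 0.0
```

>>> move_arm(steps=[0,0,0,0,0,0,0,0,0,0,0,0,0,0,0,0,0,0,0,0,0,0,0,0,0,0,0,0,0,0], gripper=1, grip_force=18)

```text
clock: 9.8
tool_pos: [0.4434, 0.1411, 0.0299]
eef_rot: [0.997, 0.08, 0.0, -0.0]
contact_force: [-0.4, -0.2, 9.4]
width: 0.0199
finger_force: 18.0
```

>>> move_arm(steps=[0,0,-0.01,0,0,0,0,0,-0.03,0,0,0,0,0,-0.035,0,0,0,0,0,-0.015,0,0,0,0,0,0,0,0,0])

```text
clock: 10.3
tool_pos: [0.4442, 0.1413, 0.1219]
eef_rot: [0.997, 0.08, 0.002, -0.0]
contact_force: [-0.4, 0.6, -0.9]
width: 0.0196
finger_force: 18.0
```

```bash
python3 g.py .5743 -.0671 .119 1.349
```

```text
N 9 row [-0.00376, 0.0287, 0.00032, 0.0, 0.0, -0.13212] q6 -0.02 tilt [0.0041 0.0008] rad min 0.457 xmax 0.574
total tool [0.0952, 0.2264, 0.0033] rot -1.189 pos [0.4442 0.1413 0.1219] a 0.16 t 10.3 w 0.0196 F [-0.4  0.6 -0.9]
```

>>> move_arm(steps=[-0.0038,0.0287,0,0,0,-0.132,-0.0038,0.0287,0,0,0,-0.132,-0.0038,0.0287,0,0,0,-0.132,-0.0038,0.0287,0,0,0,-0.132,-0.0038,0.0287,0,0,0,-0.132,-0.0038,0.0287,0,0,0,-0.132,-0.0038,0.0287,0,0,0,-0.132,-0.0038,0.0287,0,0,0,-0.132])

```text
clock: 11.1
tool_pos: [0.5473, -0.0552, 0.1188]
eef_rot: [0.819, 0.573, -0.001, -0.001]
contact_force: [-0.0, 0.0, -0.5]
width: 0.0197
finger_force: 18.0
```

>>> move_arm(steps=[-0.0038,0.0287,0,0,0,-0.132,0,0,0,0,0,0,0,0,0,0,0,0])

```text
clock: 11.4
tool_pos: [0.5723, -0.0676, 0.1185]
eef_rot: [0.782, 0.623, -0.0, -0.001]
contact_force: [0.4, 0.1, -0.9]
width: 0.0196
finger_force: 18.0
```

```bash
python3 g.py .5743 -.0671 .043 1.349; python3 - <<'E'
from h import *
s=np.hstack([cv2.resize(capture(n)[y:y+125,x:x+125],(400,400),interpolation=2) for n,x,y in(("top",290,180),("side",230,110))]);cv2.imwrite("pics/pl1.png",s[:,:,::-1])
E
```

```text
N 2 row [0.00048, 0.00091, 0.03777, 0.0, 0.0, -0.00149] q6 0.0 tilt [-0.0016  0.0004] rad min 0.577 xmax 0.574
total tool [0.001, 0.0019, 0.0755] rot -0.003 pos [ 0.5723 -0.0676  0.1185] a 1.346 t 11.4 w 0.0196 F [ 0.4  0.1 -0.9]
```

View pics/pl1.png

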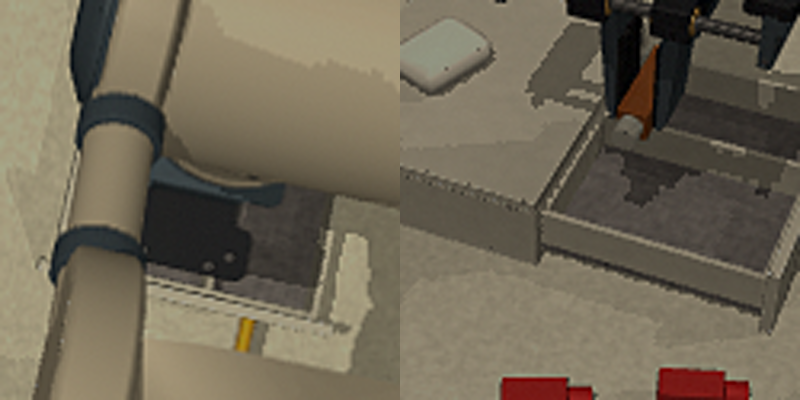

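Side view: the bottle is held level over the wide compartment, with its cap towards the left wall at px (628,125). Lowering.

>>> move_arm(steps=[0.001,0.001,0.03,0,0,0,0,0,0.025,0,0,0,0,0,0.012,0,0,0,0,0,0.006,0,0,0,0,0,0.002,0,0,0,0,0,0,0,0,0,0,0,0,0,0,0])

```text
clock: 12.2
tool_pos: [0.5745, -0.067, 0.0453]
eef_rot: [0.781, 0.624, 0.0, 0.0]
contact_force: [0.1, -0.0, -1.2]
width: 0.0197
finger_force: 18.0
```

>>> move_arm(steps=[0,0,0.001,0,0,0,0,0,0,0,0,0])

```text
clock: 12.4
tool_pos: [0.5742, -0.0669, 0.0438]
eef_rot: [0.781, 0.624, 0.0, 0.0]
contact_force: [0.6, 0.0, -1.3]
width: 0.0196
finger_force: 18.0
```

>>> move_arm(steps=[0,0,0.001,0,0,0,0,0,0.0005,0,0,0,0,0,0,0,0,0])

```text
clock: 12.7
tool_pos: [0.574, -0.0669, 0.0419]
eef_rot: [0.781, 0.624, -0.0, -0.0]
contact_force: [0.0, -0.2, -0.4]
width: 0.0195
finger_force: 18.0
```

>>> move_arm(steps=[0,0,0.0005,0,0,0,0,0,0,0,0,0])

```text
clock: 12.9
tool_pos: [0.5741, -0.0669, 0.0414]
eef_rot: [0.781, 0.624, -0.0, 0.0]
contact_force: [0.4, 0.7, -0.2]
width: 0.0205
finger_force: 18.0
```

>>> move_arm(steps=[0,0,0,0,0,0,0,0,0,0,0,0,0,0,0,0,0,0], gripper=0.15)

```text
clock: 13.2
tool_pos: [0.5741, -0.0669, 0.0414]
eef_rot: [0.781, 0.624, 0.0, 0.0]
contact_force: [0.2, -0.1, 0.1]
width: 0.0383
finger_force: 0.0
```

>>> move_arm(steps=[0,0,-0.01,0,0,0,0,0,-0.03,0,0,0,0,0,-0.045,0,0,0,0,0,-0.045,0,0,0,0,0,0,0,0,0])

```text
clock: 13.7
tool_pos: [0.5768, -0.0674, 0.1779]
eef_rot: [0.781, 0.624, 0.003, 0.004]
contact_force: [0.3, 0.3, -0.4]
width: 0.0389
finger_force: 0.0
```

```bash
python3 g.py .4993 .3275 .1 -1.01
```

```text
N 10 row [0.0412, -0.00264, 0.00779, 0.0, 0.0, -0.07837] q6 -0.08 tilt [ 0.0092 -0.002 ] rad min 0.584 xmax 0.587
total tool [0.368, -0.1636, 0.0764] rot -0.7837 pos [ 0.5768 -0.0674  0.1779] a 1.3479 t 13.7 w 0.0389 F [ 0.3  0.3 -0.4]
```

>>> move_arm(steps=[0.041,-0.0026,0,0,0,-0.078,0.041,-0.0026,0,0,0,-0.078,0.041,-0.0026,0,0,0,-0.078,0.041,-0.0026,0,0,0,-0.078,0.041,-0.0026,0,0,0,-0.078,0.041,-0.0026,0,0,0,-0.078,0.041,-0.0026,0.01,0,0,-0.078,0.041,-0.0026,0.02,0,0,-0.078], gripper=0.0)

```text
clock: 14.5
tool_pos: [0.5379, 0.2564, 0.1428]
eef_rot: [0.551, 0.835, 0.001, 0.001]
contact_force: [0.8, -0.6, -0.5]
width: 0.0457
finger_force: 0.0
```

>>> move_arm(steps=[0.041,-0.0026,0.02,0,0,-0.078,0.041,-0.0026,0.02,0,0,-0.078,0,0,0,0,0,0,0,0,0,0,0,0])

```text
clock: 14.9
tool_pos: [0.4972, 0.327, 0.1014]
eef_rot: [0.485, 0.875, -0.0, -0.0]
contact_force: [0.1, 0.5, 1.1]
width: 0.0458
finger_force: 0.0
```

```bash
python3 g.py .4993 .3275 .0285 -1.01;python3 - <<'E'
from h import *
s=np.hstack([cv2.resize(capture(n)[y:y+125,x:x+125],(400,400),interpolation=2) for n,x,y in(("top",290,180),("side",230,110))]);cv2.imwrite("pics/pl2.png",s[:,:,::-1])
E
```

```text
N 2 row [-0.00035, 0.00104, 0.03645, 0.0, 0.0, -0.00111] q6 -0.08 tilt [-0.0006 -0.0005] rad min 0.596 xmax 0.499
total tool [-0.0007, 0.0021, 0.0729] rot -0.0022 pos [0.4972 0.327  0.1014] a 2.1294 t 14.9 w 0.0458 F [0.1 0.5 1.1]
```

View pics/pl2.png

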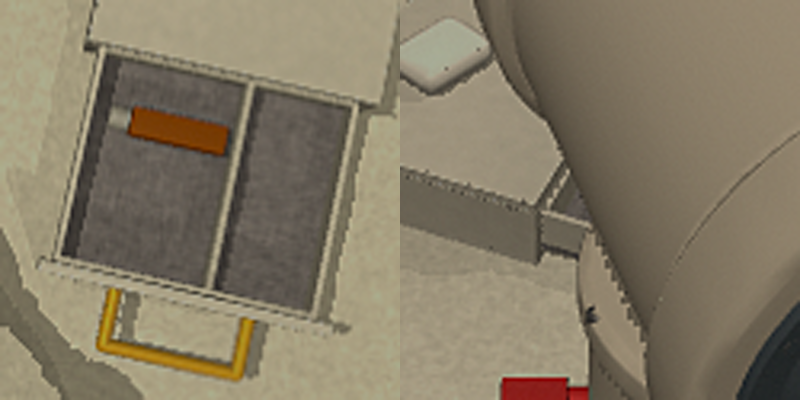

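Picture: long_a lies flat, left-to-right, at (170,130) in the wide compartment. Next is long_b.

>>> move_arm(steps=[-0.0007,0.002,0.03,0,0,-0.002,0,0,0.025,0,0,0,0,0,0.012,0,0,0,0,0,0.006,0,0,0,0,0,0,0,0,0,0,0,0,0,0,0])

```text
clock: 15.6
tool_pos: [0.5006, 0.327, 0.0294]
eef_rot: [0.485, 0.875, 0.001, 0.0]
contact_force: [0.7, 0.2, 0.8]
width: 0.0455
finger_force: 0.0
```

>>> move_arm(steps=[0,0,0,0,0,0,0,0,0,0,0,0,0,0,0,0,0,0,0,0,0,0,0,0,0,0,0,0,0,0], gripper=1, grip_force=18)

```text
clock: 16.1
tool_pos: [0.5001, 0.327, 0.0287]
eef_rot: [0.485, 0.875, 0.0, 0.0]
contact_force: [-0.8, -0.5, 5.9]
width: 0.0199
finger_force: 18.0
```

>>> move_arm(steps=[0,0,-0.01,0,0,0,0,0,-0.03,0,0,0,0,0,-0.04,0,0,0,0,0,-0.04,0,0,0,0,0,0,0,0,0])

```text
clock: 16.6
tool_pos: [0.5022, 0.3281, 0.154]
eef_rot: [0.485, 0.875, 0.003, 0.002]
contact_force: [0.6, 0.3, -0.9]
width: 0.0199
finger_force: 18.0
```

```bash
python3 g.py .5157 -.0534 .12 1.349
```

```text
N 9 row [-0.04282, -0.00764, 0.00378, 0.0, 0.0, 0.08676] q6 0.02 tilt [0.0073 0.0038] rad min 0.518 xmax 0.547
total tool [-0.3306, -0.1912, 0.0327] rot 0.7808 pos [0.5022 0.3281 0.154 ] a 2.1298 t 16.6 w 0.0199 F [ 0.6  0.3 -0.9]
```

>>> move_arm(steps=[-0.0428,-0.0076,0,0,0,0.087,-0.0428,-0.0076,0,0,0,0.087,-0.0428,-0.0076,0,0,0,0.087,-0.0428,-0.0076,0,0,0,0.087,-0.0428,-0.0076,0,0,0,0.087,-0.0428,-0.0076,0,0,0,0.087,-0.0428,-0.0076,0,0,0,0.087,-0.0428,-0.0076,0.015,0,0,0.087])

```text
clock: 17.4
tool_pos: [0.5276, -0.0148, 0.1346]
eef_rot: [0.755, 0.656, 0.001, 0.001]
contact_force: [0.3, -0.9, -1.0]
width: 0.0197
finger_force: 18.0
```

>>> move_arm(steps=[-0.0428,-0.0076,0.018,0,0,0.085,0,0,0,0,0,0,0,0,0,0,0,0])

```text
clock: 17.7
tool_pos: [0.5129, -0.055, 0.1152]
eef_rot: [0.782, 0.624, -0.0, -0.0]
contact_force: [-0.1, 0.0, -0.0]
width: 0.0196
finger_force: 18.0
```

```bash
python3 g.py .5157 -.0534 .043 1.349
```

```text
N 2 row [0.00112, 0.00119, 0.03609, 0.0, 0.0, -0.00097] q6 0.0 tilt [-0.001   0.0003] rad min 0.517 xmax 0.516
total tool [0.0022, 0.0025, 0.0722] rot -0.0019 pos [ 0.5129 -0.055   0.1152] a 1.3471 t 17.7 w 0.0196 F [-0.1  0.  -0. ]
```

>>> move_arm(steps=[0.002,0.0025,0.03,0,0,0,0,0,0.025,0,0,0,0,0,0.01,0,0,0,0,0,0.005,0,0,0,0,0,0.002,0,0,0,0,0,0,0,0,0,0,0,0,0,0,0])

```text
clock: 18.4
tool_pos: [0.5168, -0.0529, 0.0442]
eef_rot: [0.781, 0.624, 0.0, 0.0]
contact_force: [0.7, -0.5, -0.5]
width: 0.0196
finger_force: 18.0
```

>>> move_arm(steps=[0,0,0.001,0,0,0,0,0,0,0,0,0])

```text
clock: 18.6
tool_pos: [0.5164, -0.053, 0.0427]
eef_rot: [0.781, 0.624, 0.0, 0.0]
contact_force: [-0.3, 0.2, -0.5]
width: 0.0197
finger_force: 18.0
```

>>> move_arm(steps=[0,0,0.001,0,0,0,0,0,0,0,0,0])

```text
clock: 18.8
tool_pos: [0.5162, -0.053, 0.0414]
eef_rot: [0.781, 0.624, -0.0, 0.0]
contact_force: [0.0, 0.2, -1.1]
width: 0.0201
finger_force: 18.0
```

>>> move_arm(steps=[0,0,0.0006,0,0,0,0,0,0,0,0,0])

```text
clock: 19.0
tool_pos: [0.5162, -0.0529, 0.0407]
eef_rot: [0.781, 0.624, -0.0, -0.0]
contact_force: [-0.3, 0.2, -0.1]
width: 0.0201
finger_force: 18.0
```

>>> move_arm(steps=[0,0,0,0,0,0,0,0,0,0,0,0,0,0,0,0,0,0], gripper=0.15)

```text
clock: 19.3
tool_pos: [0.5163, -0.0529, 0.0408]
eef_rot: [0.781, 0.624, -0.0, -0.0]
contact_force: [-0.0, 0.2, 0.6]
width: 0.0381
finger_force: 0.0
```

>>> move_arm(steps=[0,0,-0.01,0,0,0,0,0,-0.03,0,0,0,0,0,-0.04,0,0,0,0,0,-0.04,0,0,0,0,0,0,0,0,0])

```text
clock: 19.8
tool_pos: [0.5186, -0.0534, 0.1661]
eef_rot: [0.781, 0.624, 0.002, 0.003]
contact_force: [0.6, 0.0, -1.8]
width: 0.0385
finger_force: 0.0
```

```bash
python3 g.py .5712 .1777 .1 .41
```

```text
N 7 row [0.03233, -0.01368, 0.00945, 0.0, 0.0, 0.13413] q6 1.35 tilt [ 0.0077 -0.0017] rad min 0.511 xmax 0.571
total tool [0.237, -0.0, 0.0661] rot 0.9389 pos [ 0.5186 -0.0534  0.1661] a 1.3489 t 19.8 w 0.0385 F [ 0.6  0.  -1.8]
```

>>> move_arm(steps=[0.0323,-0.0137,0,0,0,0.134,0.0323,-0.0137,0,0,0,0.134,0.0323,-0.0137,0,0,0,0.134,0.0323,-0.0137,0.005,0,0,0.134,0.0323,-0.0137,0.015,0,0,0.134,0.0323,-0.0137,0.02,0,0,0.134,0.0323,-0.0137,0.024,0,0,0.134,0,0,0,0,0,0], gripper=0.0)

```text
clock: 20.6
tool_pos: [0.5692, 0.1809, 0.0943]
eef_rot: [0.979, 0.202, -0.001, -0.0]
contact_force: [0.8, -0.3, 0.1]
width: 0.0456
finger_force: 0.0
```

>>> move_arm(steps=[0,0,0,0,0,0])

```text
clock: 20.7
tool_pos: [0.5681, 0.1785, 0.0964]
eef_rot: [0.979, 0.205, -0.001, 0.0]
contact_force: [1.0, -0.5, 0.8]
width: 0.0457
finger_force: 0.0
```

```bash
python3 g.py .5712 .1777 .0285 .41;python3 - <<'E'
from h import *
s=np.hstack([cv2.resize(capture(n)[y:y+125,x:x+125],(400,400),interpolation=2) for n,x,y in(("top",290,180),("side",230,110))]);cv2.imwrite("pics/pl3.png",s[:,:,::-1])
E
```

```text
N 2 row [0.00125, 0.00096, 0.03393, 0.0, 0.0, 0.00156] q6 1.36 tilt [-0.0014 -0.0004] rad min 0.597 xmax 0.571
total tool [0.0026, 0.0019, 0.0679] rot 0.0031 pos [0.5681 0.1785 0.0964] a 0.4131 t 20.7 w 0.0457 F [ 1.  -0.5  0.8]
```

View pics/pl3.png

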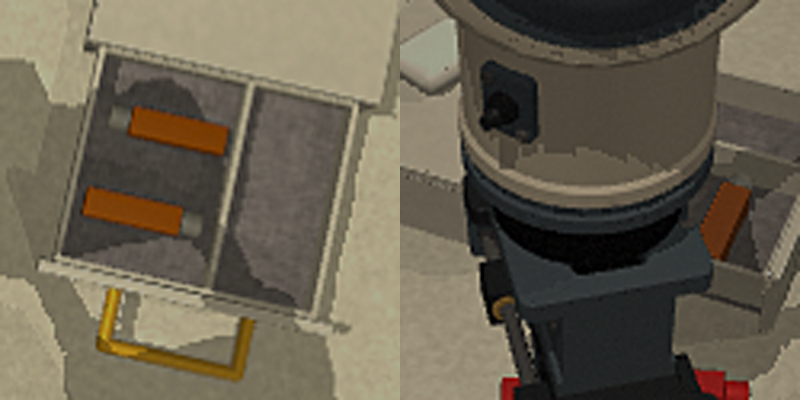

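Picture: both longs lie flat side by side, at (170,130) and (140,210). Next is the short bottle.

>>> move_arm(steps=[0.0025,0.002,0.03,0,0,0.003,0,0,0.022,0,0,0,0,0,0.011,0,0,0,0,0,0.005,0,0,0,0,0,0,0,0,0,0,0,0,0,0,0])

```text
clock: 21.4
tool_pos: [0.5722, 0.1772, 0.0298]
eef_rot: [0.979, 0.203, 0.001, 0.0]
contact_force: [-0.2, 0.3, -0.6]
width: 0.0459
finger_force: 0.0
```

>>> move_arm(steps=[0,0,0,0,0,0,0,0,0,0,0,0,0,0,0,0,0,0,0,0,0,0,0,0,0,0,0,0,0,0], gripper=1, grip_force=18)

```text
clock: 21.9
tool_pos: [0.5719, 0.1773, 0.0291]
eef_rot: [0.979, 0.203, 0.0, -0.0]
contact_force: [-1.4, 0.0, 4.9]
width: 0.0196
finger_force: 18.0
```

>>> move_arm(steps=[0,0,-0.01,0,0,0,0,0,-0.03,0,0,0,0,0,-0.04,0,0,0,0,0,-0.02,0,0,0,0,0,0,0,0,0])

```text
clock: 22.4
tool_pos: [0.5733, 0.1776, 0.1324]
eef_rot: [0.979, 0.203, 0.003, 0.0]
contact_force: [-0.3, 0.2, -1.6]
width: 0.02
finger_force: 18.0
```

```bash
python3 g.py .526 -.1455 .12 1.349
```

```text
N 8 row [-0.03481, 0.02411, 0.00155, 0.0, 0.0, -0.11764] q6 -0.15 tilt [0.0052 0.001 ] rad min 0.508 xmax 0.551
total tool [-0.1717, 0.2778, 0.0118] rot -0.9411 pos [0.5733 0.1776 0.1324] a 0.4079 t 22.4 w 0.02 F [-0.3  0.2 -1.6]
```

>>> move_arm(steps=[-0.0348,0.0241,0,0,0,-0.118,-0.0348,0.0241,0,0,0,-0.118,-0.0348,0.0241,0,0,0,-0.118,-0.0348,0.0241,0,0,0,-0.118,-0.0348,0.0241,0,0,0,-0.118,-0.0348,0.0241,0,0,0,-0.118,-0.0348,0.0241,0,0,0,-0.118,-0.0348,0.0241,0.008,0,0,-0.116])

```text
clock: 23.2
tool_pos: [0.5243, -0.1475, 0.121]
eef_rot: [0.779, 0.627, -0.0, -0.0]
contact_force: [0.6, 0.3, -0.7]
width: 0.0201
finger_force: 18.0
```

>>> move_arm(steps=[0,0,0,0,0,0,0,0,0,0,0,0])

```text
clock: 23.4
tool_pos: [0.5242, -0.1463, 0.1201]
eef_rot: [0.782, 0.624, -0.0, -0.001]
contact_force: [-0.0, -0.3, -1.5]
width: 0.0199
finger_force: 18.0
```

```bash
python3 g.py .526 -.1455 .043 1.349
```

```text
N 2 row [0.00061, 0.00078, 0.03855, 0.0, 0.0, -0.00093] q6 -0.16 tilt [-0.0013  0.0006] rad min 0.545 xmax 0.526
total tool [0.0012, 0.0017, 0.0771] rot -0.0019 pos [ 0.5242 -0.1463  0.1201] a 1.3471 t 23.4 w 0.0199 F [-0.  -0.3 -1.5]
```

>>> move_arm(steps=[0.0012,0.0017,0.03,0,0,0,0,0,0.027,0,0,0,0,0,0.012,0,0,0,0,0,0.005,0,0,0,0,0,0.002,0,0,0,0,0,0,0,0,0,0,0,0,0,0,0])

```text
clock: 24.1
tool_pos: [0.5272, -0.1451, 0.0457]
eef_rot: [0.781, 0.625, 0.0, 0.001]
contact_force: [0.1, -0.6, -0.8]
width: 0.02
finger_force: 18.0
```

>>> move_arm(steps=[0,0,0.001,0,0,0,0,0,0.0007,0,0,0,0,0,0,0,0,0])

```text
clock: 24.4
tool_pos: [0.5267, -0.145, 0.0432]
eef_rot: [0.781, 0.625, 0.0, 0.0]
contact_force: [0.1, 0.3, -0.0]
width: 0.0198
finger_force: 18.0
```

>>> move_arm(steps=[0,0,0.0007,0,0,0,0,0,0,0,0,0])

```text
clock: 24.6
tool_pos: [0.5267, -0.145, 0.0424]
eef_rot: [0.781, 0.625, -0.0, -0.0]
contact_force: [-0.5, -0.6, -0.4]
width: 0.0195
finger_force: 18.0
```

>>> move_arm(steps=[0,0,0.0008,0,0,0,0,0,0,0,0,0])

```text
clock: 24.8
tool_pos: [0.5266, -0.1449, 0.0415]
eef_rot: [0.781, 0.625, -0.0, -0.0]
contact_force: [0.6, 0.1, -1.3]
width: 0.02
finger_force: 18.0
```

>>> move_arm(steps=[0,0,0.0005,0,0,0,0,0,0,0,0,0])

```text
clock: 25.0
tool_pos: [0.5267, -0.145, 0.041]
eef_rot: [0.781, 0.625, -0.0, -0.0]
contact_force: [0.5, 1.4, 0.2]
width: 0.0199
finger_force: 18.0
```

>>> move_arm(steps=[0,0,0,0,0,0,0,0,0,0,0,0,0,0,0,0,0,0], gripper=0.15)

```text
clock: 25.3
tool_pos: [0.5267, -0.145, 0.0412]
eef_rot: [0.781, 0.625, 0.0, 0.0]
contact_force: [-1.1, 0.4, 0.7]
width: 0.0382
finger_force: 0.0
```

>>> move_arm(steps=[0,0,-0.01,0,0,0,0,0,-0.03,0,0,0,0,0,-0.04,0,0,0,0,0,-0.04,0,0,0,0,0,0,0,0,0])

```text
clock: 25.8
tool_pos: [0.529, -0.1458, 0.1667]
eef_rot: [0.781, 0.625, 0.002, 0.004]
contact_force: [1.8, -0.0, -1.1]
width: 0.0391
finger_force: 0.0
```

```bash
python3 g.py .36 -.055 .165 1.349
```

```text
N 5 row [0.0103, -0.03697, 0.00033, 0.0, 0.0, 0.00018] q6 -0.04 tilt [ 0.0077 -0.003 ] rad min 0.364 xmax 0.495
total tool [0.0516, -0.1848, 0.0001] rot 0.0009 pos [ 0.529  -0.1458  0.1667] a 1.3499 t 25.8 w 0.0391 F [ 1.8 -0.  -1.1]
```

```bash
python3 g.py .421 -.0655 .165 1.349
```

```text
N 3 row [0.01821, -0.041, 0.00055, 0.0, 0.0, 0.0003] q6 -0.04 tilt [ 0.0077 -0.003 ] rad min 0.426 xmax 0.493
total tool [0.0547, -0.123, 0.0006] rot 0.0009 pos [ 0.529  -0.1458  0.1667] a 1.3499 t 25.8 w 0.0391 F [ 1.8 -0.  -1.1]
```

>>> move_arm(steps=[0.014,-0.031,0,0,0,0,0.014,-0.031,0,0,0,0,0.014,-0.031,0,0,0,0,0.0125,-0.03,0,0,0,0,0,0,0,0,0,0,0,0,0,0,0,0], gripper=0.34, grip_force=20)

```text
clock: 26.4
tool_pos: [0.4186, -0.0646, 0.1616]
eef_rot: [0.781, 0.625, 0.0, 0.0]
contact_force: [0.1, 0.3, 0.1]
width: 0.0303
finger_force: 0.0
```

```bash
python3 g.py .421 -.0655 .042 1.349;python3 - <<'E'
from h import *
s=np.hstack([cv2.resize(capture(n)[y:y+125,x:x+125],(400,400),interpolation=2) for n,x,y in(("top",290,180),("side",250,110))]);cv2.imwrite("pics/pl4.png",s[:,:,::-1])
E
```

```text
N 3 row [-0.0001, 0.00086, 0.03986, 0.0, 0.0, 0.00045] q6 -0.07 tilt [ 0.0006 -0.0002] rad min 0.424 xmax 0.421
total tool [-0.0003, 0.0025, 0.1196] rot 0.0013 pos [ 0.4186 -0.0646  0.1616] a 1.3503 t 26.4 w 0.0303 F [0.1 0.3 0.1]
```

View pics/pl4.png

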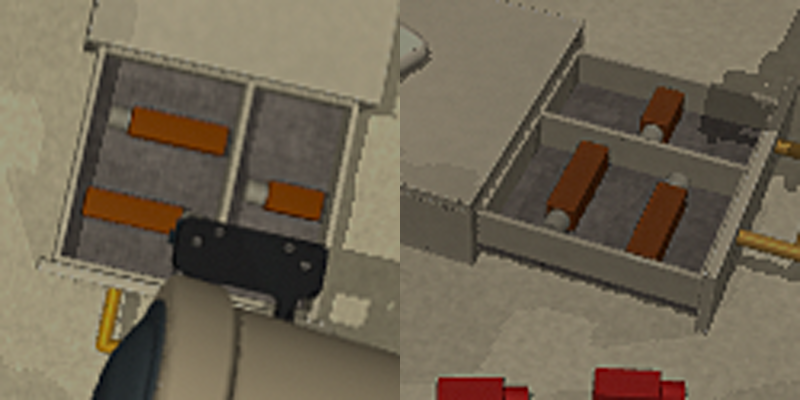

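All three bottles lie flat and correctly placed: longs at (580,185) and (660,215), short at (660,110). Gripping the handle and closing the drawer.

>>> move_arm(steps=[0,0.0025,0.035,0,0,0,0,0,0.035,0,0,0,0,0,0.025,0,0,0,0,0,0.015,0,0,0,0,0,0.0085,0,0,0,0,0,0,0,0,0])

```text
clock: 27.1
tool_pos: [0.4212, -0.0656, 0.0418]
eef_rot: [0.781, 0.625, -0.0, -0.001]
contact_force: [-0.1, -0.7, 1.0]
width: 0.0299
finger_force: 0.0
```

>>> move_arm(steps=[0,0,0,0,0,0,0,0,0,0,0,0,0,0,0,0,0,0,0,0,0,0,0,0], gripper=1, grip_force=20)

```text
clock: 27.5
tool_pos: [0.4215, -0.0655, 0.0432]
eef_rot: [0.781, 0.625, 0.0, 0.001]
contact_force: [-0.9, -0.0, 8.2]
width: 0.0095
finger_force: 20.0
```

```bash
python3 g.py .5675 -.0985 .042 1.349
```

```text
N 4 row [-4e-05, 0.03742, 0.0003, 0.0, 0.0, 0.0002] q6 -0.09 tilt [ 0.0013 -0.0004] rad min 0.464 xmax 0.568
total tool [-0.0002, 0.1497, 0.0014] rot 0.0008 pos [ 0.4215 -0.0655  0.0432] a 1.3498 t 27.5 w 0.0095 F [-0.9 -0.   8.2]
```

>>> move_arm(steps=[0,0.004,0,0,0,0,0,0.008,0,0,0,0,0,0.012,0,0,0,0,0,0.014,0,0,0,0,0,0.014,0,0,0,0,0,0.014,0,0,0,0,0,0.014,0,0,0,0,0,0.014,0,0,0,0])

```text
clock: 28.3
tool_pos: [0.5133, -0.0863, 0.0432]
eef_rot: [0.781, 0.625, 0.0, 0.0]
contact_force: [-3.0, -4.0, 5.9]
width: 0.0094
finger_force: 20.0
```

>>> move_arm(steps=[0,0.014,0,0,0,0,0,0.012,0,0,0,0,0,0.009,0,0,0,0,0,0.006,0,0,0,0,0,0.004,0,0,0,0,0,0.003,0,0,0,0,0,0,0,0,0,0])

```text
clock: 29.0
tool_pos: [0.5604, -0.097, 0.0433]
eef_rot: [0.781, 0.625, 0.0, 0.001]
contact_force: [-0.3, -4.4, 5.7]
width: 0.0096
finger_force: 20.0
```

```bash
python3 g.py .5675 -.0985 .042 1.349
```

```text
N 1 row [9e-05, 0.00727, 0.00127, 0.0, 0.0, 0.0008] q6 -0.05 tilt [ 0.0015 -0.0008] rad min 0.576 xmax 0.568
total tool [0.0001, 0.0073, 0.0013] rot 0.0008 pos [ 0.5604 -0.097   0.0433] a 1.3498 t 29.0 w 0.0096 F [-0.3 -4.4  5.7]
```

>>> move_arm(steps=[0,0.003,0,0,0,0,0,0.002,0,0,0,0,0,0,0,0,0,0])

```text
clock: 29.3
tool_pos: [0.5649, -0.098, 0.0432]
eef_rot: [0.781, 0.625, 0.0, 0.001]
contact_force: [0.0, -5.8, 7.2]
width: 0.0096
finger_force: 20.0
```

>>> move_arm(steps=[0,0.002,0,0,0,0,0,0.001,0,0,0,0,0,0,0,0,0,0])

```text
clock: 29.6
tool_pos: [0.5672, -0.0986, 0.0432]
eef_rot: [0.781, 0.625, -0.0, 0.0]
contact_force: [-3.3, -4.8, 9.2]
width: 0.0087
finger_force: 20.0
```

>>> move_arm(steps=[0,0.002,0,0,0,0,0,0.001,0,0,0,0,0,0,0,0,0,0])

```text
clock: 29.9
tool_pos: [0.5674, -0.0985, 0.043]
eef_rot: [0.781, 0.625, -0.002, -0.002]
contact_force: [-18.9, -3.1, 22.5]
width: 0.0094
finger_force: 20.0
```

>>> move_arm(steps=[0,-0.0015,0,0,0,0,0,0,0,0,0,0])

```text
clock: 30.1
tool_pos: [0.5673, -0.0985, 0.0431]
eef_rot: [0.781, 0.625, -0.001, -0.001]
contact_force: [-10.3, -3.4, 14.8]
width: 0.0092
finger_force: 20.0
```

>>> move_arm(steps=[0,0,0,0,0,0,0,0,0,0,0,0,0,0,0,0,0,0], gripper=0.34)

```text
clock: 30.4
tool_pos: [0.569, -0.0985, 0.0427]
eef_rot: [0.781, 0.625, 0.0, 0.0]
contact_force: [-0.6, 0.8, -0.1]
width: 0.0294
finger_force: 0.0
```

>>> move_arm(steps=[0,0,-0.01,0,0,0,0,0,-0.03,0,0,0,0,0,-0.04,0,0,0,0,0,-0.04,0,0,0,0.03,-0.03,0,0,0,0,0.03,-0.03,0,0,0,0,0.03,-0.03,0,0,0,0,0.03,-0.03,0,0,0,0])

```text
clock: 31.2
tool_pos: [0.4772, 0.046, 0.1634]
eef_rot: [0.781, 0.625, 0.0, 0.0]
contact_force: [0.4, 0.1, -0.7]
width: 0.0299
finger_force: 0.0
```

>>> move_arm(steps=[0.03,-0.03,0,0,0,0,0.03,-0.03,0,0,0,0,0,0,0,0,0,0,0,0,0,0,0,0])

```text
clock: 31.6
tool_pos: [0.4326, 0.1172, 0.1633]
eef_rot: [0.78, 0.626, 0.0, 0.0]
contact_force: [-0.0, 0.1, 0.2]
width: 0.0301
finger_force: 0.0
```

```bash
python3 - <<'E'
from m4 import *
o=get_obs();print(o["clock"],np.round(o["tool_pos"],3))
bar((.567,-.1))
for n in ims:
  for t in("case","lotion","vase"): print(n,t,[(np.round(d["xyz"],3).tolist(),round(d["score"],2)) for d in search_frame(t,n)][:1])
s=np.hstack([cv2.resize(ims[n][y:y+200,x:x+200],(400,400),interpolation=2) for n,x,y in(("top",230,90),("side",180,80))]);cv2.imwrite("pics/end.png",s[:,:,::-1])
E
```

```text
31.7 [0.433 0.116 0.163]
top bar mid [ 0.5663 -0.102 ] yaw -0.2257 len 0.0981 post len 0.0434
side bar mid [ 0.5671 -0.0994] yaw -0.2204 len 0.1011 post len 0.0441
top case [([0.712, -0.13, 0.079], 0.83)]
top lotion [([0.656, 0.312, 0.088], 0.8)]
top vase []
side case [([0.714, -0.123, 0.073], 0.73)]
side lotion [([0.66, 0.331, 0.083], 0.61)]
side vase [([0.75, 0.158, 0.11], 0.98)]
```

View pics/end.png

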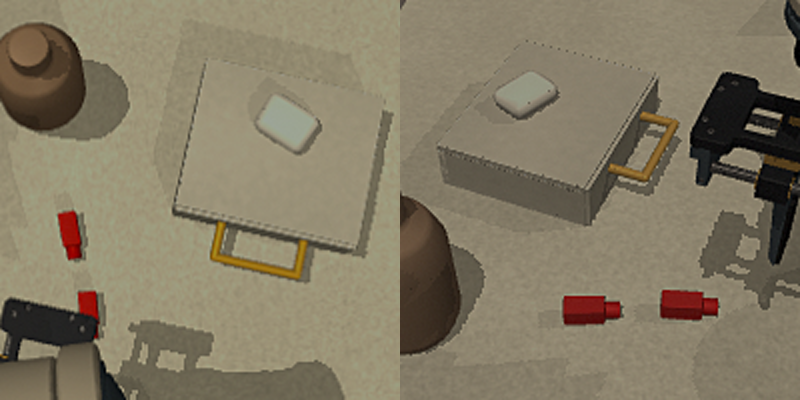

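The picture shows the drawer front flush with the chest at (265,230). The case, vase and lotion are unmoved, and the arm is clear.

```bash
python3 -c "
from station import *
print(hand_in())"
```

```text
the job is handed in; nothing more can be done
None
```

I handed the job in at about 32 s: the three bottles lay flat, left-to-right and in their right compartments before I closed the drawer, it is fully shut, and the case, lotion and vase read unmoved; the verdict wasn't shown.

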